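# Show the ball in its dish to the side-viewing scope

## Task

Pick the small eared dish off its pedestal by its two upright ears, gripping it lightly, without letting the loose steel ball in it roll away from the middle. Give the dish a quarter turn (either way round), so that its ears stand crosswise to the scope's line of sight instead of in the way, and carry it level to the viewing spot over the round pad, the ball at the height of the scope's lens. Finish while holding it there, level and still, with the ball resting in the middle, and leave the other things on the bench where they are.

Things in the scene. Friction and masses are not known exactly. Their poses are not given: they have to be found in the camera images.
- dish: Aluminium dish, 52 mm across, 0.10 to 0.16 kg. Origin: centre of its underside; z up. Two flat upright ears at its +y and -y edges, each 26 mm wide (along x), 3 mm thick, from 3 to 28 mm above the underside; 56 mm over their outer faces, to be gripped there. It starts on the pedestal, ears along the scope's line of sight within 20 degrees. Delicate: never squeeze an ear with more than 45 N.
- dish_heart (a point): The point where the ball's centre is when it rests in the middle of the dish: 12 mm above the dish's underside, on its axis. The hollow is 5 mm above the underside in the middle, 9 mm at its edge; it slopes 4 degrees near the middle, 9 degrees beyond 8 mm from it, 17 degrees beyond 16 mm.
- ball_center (a point): Centre of the loose polished steel ball, 14 mm across, 11 g, that lies in the hollow of the dish. It begins at rest in the middle; more than 12 mm off the middle counts as rolled away.
- pedestal: Fixed round steel pedestal, 22 mm high; top 40 mm across, foot 68 mm across and 6 mm high. Origin: centre of its underside. The dish stands centred on it, within 1 mm; the dish overhangs it all round by 6 mm.
- scope: Fixed side-viewing scope. Origin: at bench height below the centre of its round black pad (40 mm across, top at 16 mm). It looks along its own -x: the level tube, 36 to 50 mm thick, axis 130 mm above the bench, has its lens face 85 mm from the pad's axis and ends at 293 mm; column at 165 mm, 165 mm high. Base plate 10 mm high, 100 mm wide, from x = -45 to 215 mm.
- view_spot (a point): The viewing spot: on the scope's line of sight, straight above the pad's centre, 130 mm above the bench, where the ball's centre must be held.
- sorting_tray: Bystander: round divided steel tray, 88 mm across, 18 mm high; origin under its centre.
- case_block: Bystander: black block 50 x 50 x 14 mm; origin under its centre.
- wood_puck: Bystander: wooden puck 28 mm across, 18 mm high; origin under its centre.
- screwdriver: Bystander: small screwdriver lying along its x, 120 mm long.
- oil_jar: Bystander: amber jar 36 mm across, 45 mm high; origin under its centre.
- dust_dome: Bystander: glass cup 72 mm across, 50 mm high; origin under its centre.
Mind the look-alikes: they are no part of the job. What is shaped like the pedestal but brown or red is not meant.

How it is judged (in metres and radians):
On the way:
1. the dish is lifted at least 15 mm off its pedestal between the fingers, ball still in the middle (within 10 mm) (z of dish in the frame of pedestal above 0.037 m and distance between ball_center and dish_heart below 0.01 m and contact force between the fingers and dish above 1 N and contact force between dish and pedestal below 0.05 N and contact force between dish and scope below 0.05 N), for 0.2 s.
At the end, for the whole second after the job is handed in: The dish is held by the fingers alone, at rest and level within 4.5 degrees, the middle of its hollow within 15 mm sideways and 12 mm in height of the viewing spot, its ears crosswise to the scope's line of sight within 8 degrees, the ball within 6 mm of the middle of the dish (contact force between the fingers and dish above 1 N and contact force between dish and pedestal below 0.05 N and contact force between dish and scope below 0.05 N and horizontal distance between dish_heart and view_spot below 0.015 m and height (world z) of dish_heart between 0.118 and 0.142 m and angle between the y axis of dish and the x axis of scope, either way round above 1.4308 rad and angle between dish's own z axis and vertical below 0.08 rad and distance between ball_center and dish_heart below 0.006 m and linear speed of dish below 0.02 m/s and angular speed of dish below 0.15 rad/s); the arm keeps its last pose, push and grip.
It fails at once if the ball rolls more than 12 mm from the middle of the dish (distance between ball_center and dish_heart above 0.012 m).
It fails at once if the dish is squeezed with more than 45 N on an ear (contact force between the fingers and dish above 90 N).
It fails at once if a bystander is moved by more than 15 mm (distance of any of sorting_tray, case_block, wood_puck, screwdriver, oil_jar, dust_dome from where it was at the start of the episode above 0.015 m).
It also fails if it takes over 48 s, if anything falls off the work surface, if the arm or the gripper's body presses on something with over 40 N, if the wrist force passes 120 N, or if a joint passes its speed limit or range.

## Robot

A 6-joint arm with a two-finger parallel gripper is mounted at the origin on the work surface. World frame = base frame: x ahead of the robot, y to its left, z up, the work surface at z = 0. Lengths are in mm, angles in rad, forces in N, time in s.
With the tool pointing down it reaches from about 250 to 800 mm from the base axis. Payload 8.5 kg.
Tool frame: the origin (TCP) lies midway between the tips of the shut fingers; the grasp point (between the pads) lies 19 mm behind it (arm.hold_point_z is the distance from the TCP to the grasp point, in mm); z points along the fingers, y is the line along which they close (so a half turn about z gives the same grasp; the last joint's range is limited). The gripper opens to 85 mm and grips with 20 to 120 N. Pads are 22 mm wide; open, the fingers measure 114 mm over their backs; the gripper's body (76 mm by 85 mm) begins 54 mm behind the grasp point. The pads swing forward as they close: fully open they stand 13 mm farther back than shut.
Start: joints at [-1.15, 0.238, -0.013, 1.319, 0, 1.571], TCP at [214.438, -479.161, 231.276] pointing down, gripper open.
Joint ranges: [-2.66, 2.66], [-1.03, 1.9], [-1.14, 1.46], [-1.82, 2.27], [-1.45, 1.34], [-3.14, 3.14]. Speed limits (rad/s): [2.22, 2.22, 2.79, 3.14, 3.14, 3.14].

## Interface

Orientations are given as a unit quaternion [x, y, z, w].
In Python, from plant import arm gives the robot as it stands.
- The arm moves only by the tool jog_arm, never from a script. Its argument "series" is a list that holds one entry, the list of rows, each a list of 4 numbers: the shift along the tool's x, y, z in m, then the turn about the tool's z in rad. In form: [[[x, y, z, spin], ...]]. A call has 1 to 5 rows; each row is the pose to reach, as a shift and turn from the pose commanded when the call began, along the tool's axes at that moment; what a row does not reach only later rows make up. A row lasts 1/10 s, in which the tool goes at most 50 mm and 8.59 degrees, less where a joint would pass 70% of its speed; a pose out of reach is approached as far as the arm can. A call with a gripper value outside its range is refused whole. "gripper" is the finger opening in m, from 0 to 0.0854, set as the call begins (left out, the last holds). The fingers move at their own pace and stop on an object; "newtons" is the grip in N (left out, the last holds). Time passes only in rows, so rows that repeat a pose let the fingers close. It gives the time, the measured TCP pose, the force, the opening and the grip force at its end, in the units of the state.
- arm.sense(): the state, without advancing time (a new reading comes with each control period).
- arm.grab_frame(name): name is "scene" or "top" or "wrist"; returns the picture (480x640x3 uint8, red, green, blue); there is no depth.
- arm.calibration(name): a dict with "fx", "fy", "cx", "cy" (pixels), "T" (4x4, takes a point from camera to world coordinates); the wrist camera has in their place "tool_from_camera" (4x4, takes a point from camera to tool coordinates, whose origin is the TCP and whose axes are the flange's). Camera axes: x right, y down, z forward; pixel columns grow to the right and rows downward; lengths in mm; the calibration is good to about 2 mm. A picture is of the moment at which its call begins: read the wrist's pose just before it. calibration takes no time and is no camera call.
- arm.hand_in(): hands the job in; it is judged then, once.
The state is a dict: "clock": time; "joints": joint angles; "dq": joint speeds; "tau": joint torques, N m; "position": TCP position; "ee_rot": TCP orientation; "ft_force": force on the tool from outside, world axes, zero at the start; "moment": the same for the moment, N m; "opening": finger opening in mm; "grip_force": force on a finger pad.
Only numpy, scipy, OpenCV 4.12 (cv2) and the standard library are available. Lean on these libraries where they do the work, as an engineer would, in place of code of your own. Each camera call takes 0.05 s, during which the arm holds its last target. There are 200 camera calls.

## Working session

There is one attempt and no reset: what is moved stays moved. The work goes in short steps, Python scripts to look and compute and a tool call to move; the robot and the scene stay as the last step left them, time stands still between calls to the robot, and variables do not carry over. Pictures are saved under pics/ and viewed, at most 10 in all, crops included, and the job is handed in when it is done.

Besides the shell and the picture viewer there is one more tool, called after "Call:" as a command line: name --argument value ..., lists and objects as JSON in quotes. jog_arm: Moves the arm, as the interface text tells. Its arguments: {"type":"object","properties":{"series":{"type":"array"},"gripper":{"type":"number"},"newtons":{"type":"number"}},"required":["series"]}

```bash
mkdir -p pics; python3 - <<'E'
from plant import arm
import cv2,numpy as np
np.set_printoptions(precision=4,suppress=True)
print(arm.sense(), arm.hold_point_z)
for n in("top","scene"):
    im=arm.grab_frame(n); cv2.imwrite(f"pics/{n}0.png",im[:,:,::-1])
    c=arm.calibration(n); print(n,c)
print(arm.calibration("wrist"))
E
```

```text
{'clock': 0.0, 'joints': array([-1.15  ,  0.2388, -0.0142,  1.3192, -0.    ,  1.5708]), 'dq': array([ 0.0009,  0.0005,  0.0002,  0.0021,  0.0004, -0.0004]), 'tau': array([  0.0002, -53.8779,  34.6441,   0.0182,   0.0002,   0.    ]), 'position': array([ 214.2784, -478.8222,  230.6776]), 'ee_rot': array([ 0.978 ,  0.2088, -0.0002, -0.0007]), 'ft_force': array([-0.0108, -0.2061, -0.7429]), 'moment': array([ 0.036 , -0.003 ,  0.0157]), 'grip_force': 0.0, 'opening': 85.24348118473138} 18.700000000000003
top {'fx': 535.6539013087717, 'fy': 535.6539013087717, 'cx': 319.51616880570003, 'cy': 238.6946266787938, 'T': array([[ -0.0018,  -0.9865,   0.1637, 459.4849],
       [ -0.9997,   0.006 ,   0.0246, -17.2906],
       [ -0.0253,  -0.1636,  -0.9862, 993.1779],
       [  0.    ,   0.    ,   0.    ,   1.    ]])}
scene {'fx': 606.0177888131109, 'fy': 606.0177888131109, 'cx': 318.15821401431316, 'cy': 242.40737149974237, 'T': array([[   0.7432,    0.4545,   -0.4911, 1012.9821],
       [   0.6689,   -0.5252,    0.5261, -484.0654],
       [  -0.0188,   -0.7195,   -0.6943,  720.6725],
       [   0.    ,    0.    ,    0.    ,    1.    ]])}
{'fx': 412.1700433716436, 'fy': 412.1700433716436, 'cx': 319.50218412160285, 'cy': 240.49103667565947, 'tool_from_camera': array([[   0.0002,   -0.952 ,   -0.306 ,   77.1106],
       [   1.    ,    0.0002,   -0.0001,    0.8697],
       [   0.0002,   -0.306 ,    0.952 , -142.7898],
       [   0.    ,    0.    ,    0.    ,    1.    ]])}
```

View pics/top0.png

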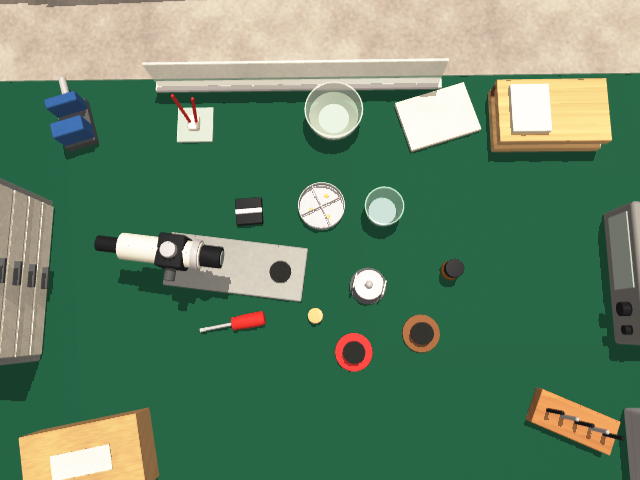

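View pics/scene0.png

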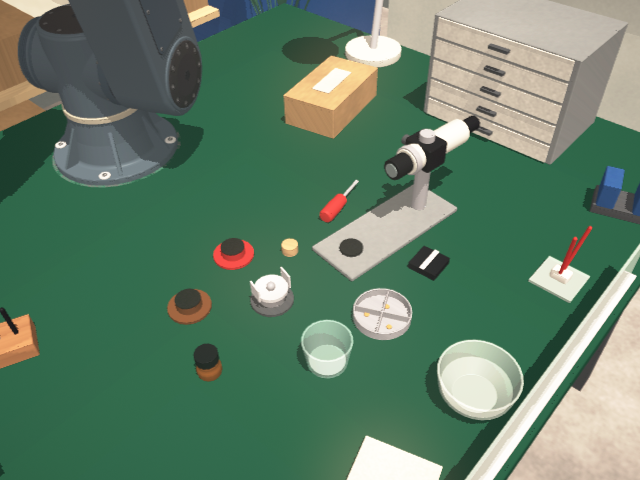

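Top view: the dish, silver with a ball and two ears, is at (368,286), and in the scene view at (271,290). Things that could be mistaken for it or its pedestal: red pedestal at top (353,352), brown pedestal (421,333), sorting tray (321,206), glass dome (384,207). The pad is at (280,272). The only one with ears and a steel ball is at (368,286), so I choose that and check it in a close crop.

```bash
cat > h.py <<'E'
import cv2,numpy as np
from scipy.spatial.transform import Rotation as R
np.set_printoptions(precision=4,suppress=True)
def ray(c,T,uv):
    d=T[:3,:3]@np.array([(uv[0]-c['cx'])/c['fx'],(uv[1]-c['cy'])/c['fy'],1]); return T[:3,3],d
def onz(c,uv,z,T=None):
    o,d=ray(c,c['T'] if T is None else T,uv); return o+d*(z-o[2])/d[2]
def toolT(s):
    T=np.eye(4);T[:3,:3]=R.from_quat(s['ee_rot']).as_matrix();T[:3,3]=s['position'];return T
def blobs(m,amin=30):
    cs,_=cv2.findContours(m.astype(np.uint8),cv2.RETR_EXTERNAL,cv2.CHAIN_APPROX_NONE)
    return [c for c in cs if cv2.contourArea(c)>amin]
E
python3 - <<'E'
from h import *
from plant import arm
c=arm.calibration("top"); im=cv2.imread("pics/top0.png"); sc=cv2.imread("pics/scene0.png")
a=cv2.resize(im[255:315,330:410],None,fx=5,fy=5,interpolation=2)
b=cv2.resize(sc[260:320,230:310],None,fx=5,fy=5,interpolation=2)
cv2.imwrite("pics/crop1.png",np.hstack([a,b]))
hsv=cv2.cvtColor(im,cv2.COLOR_BGR2HSV)
# pad
m=np.zeros(im.shape[:2],bool); m[255:290,262:300]=(hsv[255:290,262:300,2]<50)
p=max(blobs(m),key=cv2.contourArea);e=cv2.fitEllipse(p);print("pad",e,onz(c,e[0],16))
# base plate
m=np.zeros(im.shape[:2],bool); m[230:305,225:312]=(hsv[230:305,225:312,1]<60)&(hsv[230:305,225:312,2]>80)
p=max(blobs(m),key=cv2.contourArea)
q=np.array([onz(c,u,10)[:2] for u in p[:,0,:]],np.float32)
r=cv2.minAreaRect(q);print("base",r,cv2.boxPoints(r))
s=arm.sense();print(R.from_quat(s['ee_rot']).as_matrix())
for z in(22,34):print("dish",onz(c,(368.5,286),z))
E
```

```text
Traceback (most recent call last):
ValueError: max() iterable argument is empty
```

View pics/crop1.png

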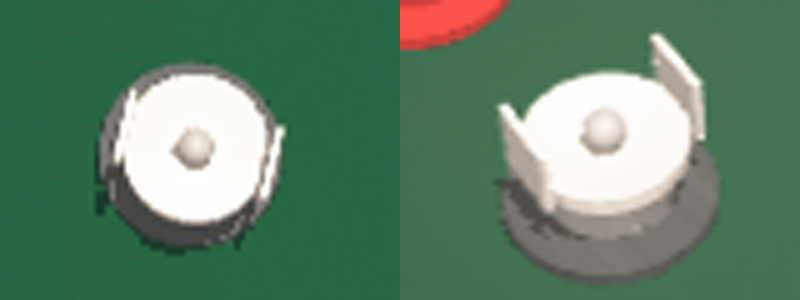

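The crop confirms the choice: a silver dish with two ears, the ball in the middle at about top (369,284.7), on a grey steel pedestal.

```bash
python3 - <<'E'
from h import *
from plant import arm
c=arm.calibration("top"); im=cv2.imread("pics/top0.png")
hsv=cv2.cvtColor(im,cv2.COLOR_BGR2HSV)
print(im[272,276:284].tolist(), im[272,300].tolist())
m=np.zeros(im.shape[:2],bool); m[255:290,262:300]=(hsv[255:290,262:300,2]<90)
p=max(blobs(m),key=cv2.contourArea);e=cv2.fitEllipse(p);print("pad",e,onz(c,e[0],16))
m=np.zeros(im.shape[:2],bool); m[230:305,228:312]=(hsv[230:305,228:312,1]<60)&(hsv[230:305,228:312,2]>100)
p=max(blobs(m),key=cv2.contourArea)
q=np.array([onz(c,u,10)[:2] for u in p[:,0,:]],np.float32)
r=cv2.minAreaRect(q);print("base",r,cv2.boxPoints(r))
print(R.from_quat(arm.sense()['ee_rot']).as_matrix())
print("ball top",onz(c,(369,284.7),34))
e1=onz(c,(355.5,279.5),50);e2=onz(c,(384.5,286.5),50);print(e1,e2,(e1+e2)/2)
E
```

```text
[[47, 52, 54], [47, 52, 54], [47, 52, 53], [47, 52, 54], [47, 52, 54], [47, 53, 54], [47, 52, 53], [47, 51, 52]] [197, 213, 219]
pad ((279.9465026855469, 271.474609375), (19.79875373840332, 20.641550064086914), 83.59561920166016) [561.1317  79.8509  16.    ]
base ((565.6841430664062, 109.93309020996094), (150.08102416992188, 99.91221618652344), 82.87662506103516) [[506.8081  41.6667]
 [605.9492  29.2769]
 [624.5602 178.1995]
 [525.4191 190.5893]]
[[ 0.9127  0.4085 -0.0005]
 [ 0.4085 -0.9127  0.0011]
 [-0.     -0.0013 -1.    ]]
ball top [534.8433 -81.5834  34.    ]
[542.8243 -56.9517  50.    ] [ 530.3269 -107.5898   50.    ] [536.5756 -82.2707  50.    ]
```

Call:
jog_arm --series '[[[0.04, -0.02, 0.005, 0], [0.085, -0.043, 0.01, 0], [0.13, -0.066, 0.02, 0], [0.17, -0.086, 0.03, 0], [0.21, -0.106, 0.04, 0]]]' --gripper 0.0854 --newtons 25

```text
clock: 0.6
position: [363.6, -294.8, 190.8]
ee_rot: [0.978, 0.209, -0.0, -0.0]
ft_force: [0.6, -0.4, 0.9]
opening: 85.5
grip_force: 0.0
```

Call:
jog_arm --series '[[[0.04, -0.02, 0.005, 0], [0.085, -0.043, 0.01, 0], [0.13, -0.066, 0.02, 0], [0.17, -0.086, 0.03, 0], [0.21, -0.106, 0.04, 0]]]'

```text
clock: 1.1
position: [512.1, -112.1, 150.8]
ee_rot: [0.978, 0.209, -0.0, -0.0]
ft_force: [-0.1, -1.9, -0.1]
opening: 85.6
grip_force: 0.0
```

Call:
jog_arm --series '[[[0.02, -0.01, 0, -0.14], [0.036, -0.019, 0, -0.28], [0.036, -0.019, 0, -0.42], [0.036, -0.019, 0, -0.56], [0.036, -0.019, 0, -0.7]]]'

```text
clock: 1.6
position: [536.1, -81.7, 150.8]
ee_rot: [0.845, 0.534, -0.0, -0.0]
ft_force: [0.7, -0.4, 0.1]
opening: 85.6
grip_force: 0.0
```

Call:
jog_arm --series '[[[0, 0, 0, -0.14], [0, 0, 0, -0.28], [0, 0, 0, -0.42], [0, 0, 0, -0.56], [0, 0, 0, -0.7]]]'

```text
clock: 2.1
position: [536.0, -82.0, 150.9]
ee_rot: [0.611, 0.792, -0.0, -0.0]
ft_force: [0.5, 0.4, 0.1]
opening: 85.3
grip_force: 0.0
```

Call:
jog_arm --series '[[[0, 0, 0, -0.14], [0, 0, 0, -0.28], [0, 0, 0, -0.42], [0, 0, 0, -0.56], [0, 0, 0, -0.7]]]'

```text
clock: 2.6
position: [536.0, -82.0, 150.9]
ee_rot: [0.303, 0.953, -0.0, -0.0]
ft_force: [0.1, 0.0, 0.6]
opening: 85.3
grip_force: 0.0
```

Call:
jog_arm --series '[[[0, 0, 0, -0.14], [0, 0, 0, -0.28], [0, 0, 0, -0.37], [0, 0, 0, -0.37]]]'

```text
clock: 3.0
position: [536.1, -82.0, 151.0]
ee_rot: [0.124, 0.992, 0.0, -0.0]
ft_force: [0.3, 0.5, -0.3]
opening: 85.5
grip_force: 0.0
```

```bash
python3 - <<'E'
from h import *
from plant import arm
s=arm.sense();print(s['clock'],s['position'],s['joints'],R.from_quat(s['ee_rot']).as_matrix(),s['ee_rot'])
cv2.imwrite("pics/w1.png",arm.grab_frame("wrist")[:,:,::-1])
np.savez("w1.npz",T=toolT(s)@arm.calibration("wrist")['tool_from_camera'])
E
```

```text
3.0 [536.066  -82.0141 150.9846] [-0.1519  0.3066 -0.1282  1.1367  0.0001  0.0977] [[-0.969   0.247  -0.0007]
 [ 0.247   0.969   0.0002]
 [ 0.0007  0.     -1.    ]] [ 0.1245  0.9922  0.0001 -0.0004]
```

View pics/w1.png

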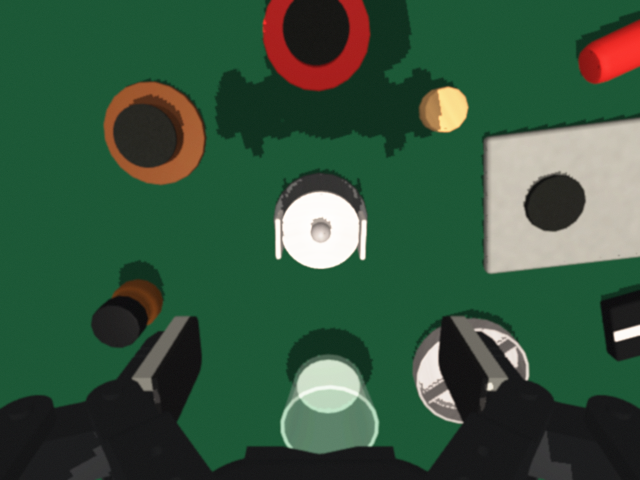

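The wrist view shows the ears already parallel to the pads: ear lines at u≈278.5 and 363.5, rows 219–260. The ball is at (320.5,231) and the pad at (555,203).

```bash
python3 - <<'E'
from h import *
from plant import arm
c=arm.calibration("wrist");T=np.load("w1.npz")['T'];im=cv2.imread("pics/w1.png");hsv=cv2.cvtColor(im,cv2.COLOR_BGR2HSV)
m=np.zeros(im.shape[:2],bool);sl=np.s_[180:275,260:385];m[sl]=(hsv[sl][...,1]<50)&(hsv[sl][...,2]>150)
s=arm.sense();W=toolT(s)
loc=lambda p:(W[:3,:3].T@(p-W[:3,3]))
for p in blobs(m,20):
    r=cv2.minAreaRect(p);x,y,w,h=cv2.boundingRect(p);print((x,y,w,h),r,cv2.contourArea(p))
    if cv2.contourArea(p)>1500: e=cv2.fitEllipse(p);print("rim",e,loc(onz(c,e[0],31,T)))
    else:
        q=np.array([loc(onz(c,u,50,T))[:2] for u in p[:,0,:]],np.float32)
        print("ear tool frame",cv2.minAreaRect(q),q.min(0),q.max(0))
print("ball",loc(onz(c,(320.5,231),34,T)))
m[:]=0;sl=np.s_[165:235,515:600];m[sl]=hsv[sl][...,2]<90
e=cv2.fitEllipse(max(blobs(m),key=cv2.contourArea));print("pad",e,onz(c,e[0],16,T))
m[:]=0;sl=np.s_[125:270,484:640];m[sl]=(hsv[sl][...,1]<60)&(hsv[sl][...,2]>130)
p=max(blobs(m),key=cv2.contourArea)[:,0,:];p=p[(p[:,0]>500)&(p[:,0]<620)]
for a in(p[p[:,1]<160],p[p[:,1]>240]):
    q=np.array([onz(c,u,10,T)[:2] for u in a],np.float32);l=cv2.fitLine(q,cv2.DIST_HUBER,0,.01,.01).ravel();print("edge deg",np.degrees(np.arctan2(l[1],l[0])),l)
E
```

```text
(275, 191, 92, 78) ((320.5, 229.5), (77.0, 91.0), 90.0) 5147.0
rim ((320.3605041503906, 231.49749755859375), (77.1809310913086, 88.46611785888672), 89.71870422363281) [  0.7784  -0.8649 120.0157]
ball [  2.006   -0.7831 117.0165]
pad ((554.255126953125, 202.1320343017578), (53.580078125, 61.01168441772461), 59.34352111816406) [558.6221  77.1848  16.    ]
edge deg 82.44299 [  0.1315   0.9913 511.9092  88.0517]
edge deg 82.42585 [  0.1318   0.9913 608.0031  71.2752]
```

```bash
python3 - <<'E'
from h import *
from plant import arm
c=arm.calibration("wrist");T=np.load("w1.npz")['T'];s=arm.sense();W=toolT(s)
print(s['position'],s['ee_rot'],T@np.linalg.inv(c['tool_from_camera']))
for uv in((320.4,231.5),(321,231)):
  p=onz(c,uv,32,T);print(p,W[:3,:3].T@(p-W[:3,3]), (c['tool_from_camera']@np.r_[np.linalg.inv(T)@np.r_[p,1]])[:3])
E
```

```text
[536.1041 -82.0127 151.0152] [ 0.1261  0.992   0.     -0.0003] [[ -0.969    0.247   -0.0007 536.066 ]
 [  0.247    0.969    0.0002 -82.0141]
 [  0.0007   0.      -1.     150.9846]
 [  0.       0.       0.       1.    ]]
[534.7798 -82.5391  32.    ] [  1.0723  -0.8415 119.0159] [  1.0275  -0.8274 118.9854]
[534.5434 -82.0693  32.    ] [  1.4186  -0.4458 119.0161] [  1.3726  -0.4305 118.9857]
```

```bash
python3 - <<'E'
from h import *
from plant import arm
c=arm.calibration("wrist");print(c)
E
```

```text
{'fx': 412.1700433716436, 'fy': 412.1700433716436, 'cx': 319.50218412160285, 'cy': 240.49103667565947, 'tool_from_camera': array([[   0.0002,   -0.9525,   -0.3044,   78.4424],
       [   1.    ,    0.0003,   -0.0003,   -1.3363],
       [   0.0004,   -0.3044,    0.9525, -142.7885],
       [   0.    ,    0.    ,    0.    ,    1.    ]])}
```

```bash
python3 - <<'E'
from h import *
from plant import arm
for n,k in(("wrist","tool_from_camera"),("top","T")):
    print(np.array([arm.calibration(n)[k][:3,3] for _ in range(4)]))
E
python3 -c "
from plant import arm
print(arm.calibration('wrist')['tool_from_camera'][:3,3],arm.calibration('top')['T'][:3,3])"
```

```text
[[  78.4424   -1.3363 -142.7885]
 [  78.4424   -1.3363 -142.7885]
 [  78.4424   -1.3363 -142.7885]
 [  78.4424   -1.3363 -142.7885]]
[[459.4849 -17.2906 993.1779]
 [459.4849 -17.2906 993.1779]
 [459.4849 -17.2906 993.1779]
 [459.4849 -17.2906 993.1779]]
[  78.44244899   -1.33630479 -142.78852977] [459.48490183 -17.2905895  993.17787166]
```

Call:
jog_arm --series '[[[0.001, 0, 0.03, 0], [0.001, 0, 0.06, 0], [0.001, 0, 0.09, 0], [0.001, 0, 0.11, 0], [0.001, 0, 0.12, 0]]]'

```text
clock: 3.55
position: [534.1, -81.6, 29.4]
ee_rot: [0.126, 0.992, 0.0, -0.001]
ft_force: [-0.1, -0.0, -0.2]
opening: 85.4
grip_force: 0.0
```

Call:
jog_arm --series '[[[0, 0, 0.006, 0], [0, 0, 0.011, 0], [0, 0, 0.013, 0], [0, 0, 0.013, 0]]]' --gripper 0.066

```text
clock: 3.95
position: [535.7, -81.8, 18.7]
ee_rot: [0.125, 0.992, 0.0, 0.0]
ft_force: [0.2, 0.1, -0.7]
opening: 66.3
grip_force: 0.0
```

```bash
python3 - <<'E'
from h import *
from plant import arm
s=arm.sense();print(s['clock'],s['position'],s['opening'])
a=arm.grab_frame("wrist")[:,:,::-1];b=arm.grab_frame("scene")[220:340,200:360,::-1]
cv2.imwrite("pics/w2.png",np.hstack([cv2.resize(a,(400,300)),cv2.resize(b,(400,300))]))
E
```

```text
3.95 [535.6689 -81.8285  18.7431] 66.32888524919296
```

View pics/w2.png

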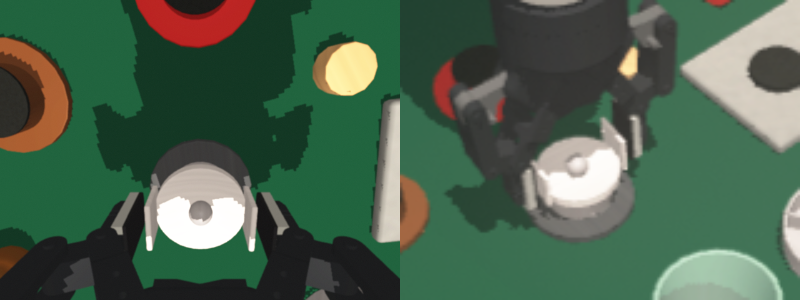

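```bash
python3 - <<'E'
from h import *
from plant import arm
a=arm.grab_frame("wrist")[:,:,::-1]
cv2.imwrite("pics/w3.png",cv2.resize(a[290:430,160:480],(800,350),interpolation=2))
E
```

```text
(no output)
```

View pics/w3.png

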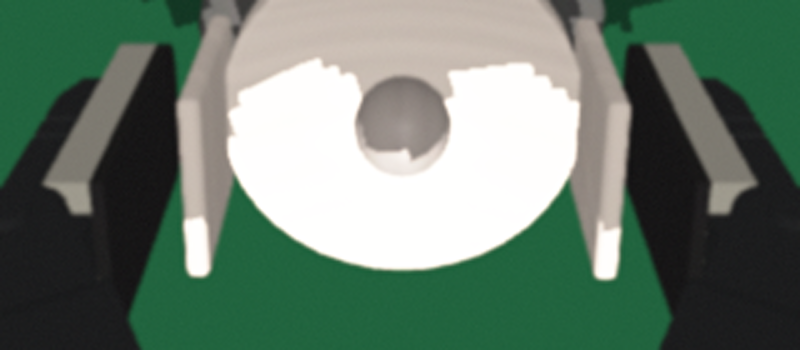

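The view shows the fingers symmetric about the ears: pad faces at 175 and 627, ear outer faces at 180 and 630, ball in the middle. Closing gently.

Call:
jog_arm --series '[[[0, 0, 0, 0], [0, 0, 0, 0]]]' --gripper 0.06 --newtons 24

```text
clock: 4.3
position: [535.5, -81.8, 18.5]
ee_rot: [0.125, 0.992, 0.0, 0.0]
ft_force: [-0.0, 0.6, 0.2]
opening: 60.1
grip_force: 0.0
```

Call:
jog_arm --series '[[[0, 0, 0, 0], [0, 0, 0, 0]]]' --gripper 0.057

```text
clock: 4.5
position: [535.4, -81.8, 18.4]
ee_rot: [0.125, 0.992, 0.0, 0.0]
ft_force: [1.0, 0.9, 0.1]
opening: 57.5
grip_force: 0.1
```

Call:
jog_arm --series '[[[0, 0, 0, 0], [0, 0, 0, 0], [0, 0, 0, 0]]]' --gripper 0.055

```text
clock: 4.8
position: [535.4, -81.7, 18.5]
ee_rot: [0.125, 0.992, 0.0, 0.0]
ft_force: [-1.1, 0.1, 3.6]
opening: 55.5
grip_force: 26.0
```

Call:
jog_arm --series '[[[0, 0, 0, 0], [0, 0, 0, 0], [0, 0, 0, 0], [0, 0, 0, 0]]]' --gripper 0.052

```text
clock: 5.2
position: [535.4, -81.8, 18.5]
ee_rot: [0.125, 0.992, 0.0, 0.0]
ft_force: [-1.5, 0.2, 4.3]
opening: 55.3
grip_force: 26.1
```

Call:
jog_arm --series '[[[0, 0, -0.0005, 0], [0, 0, -0.0015, 0], [0, 0, -0.003, 0], [0, 0, -0.005, 0], [0, 0, -0.007, 0]]]'

```text
clock: 5.7
position: [535.3, -81.8, 25.4]
ee_rot: [0.125, 0.992, 0.0, -0.0]
ft_force: [-0.1, -0.1, -0.8]
opening: 55.7
grip_force: 25.7
```

```bash
python3 - <<'E'
from h import *
from plant import arm
s=arm.sense();print(s['position'],s['ft_force'],s['opening'],s['grip_force'])
a=arm.grab_frame("wrist")[:,:,::-1];b=arm.grab_frame("scene")[220:320,220:340,::-1]
cv2.imwrite("pics/w4.png",np.hstack([cv2.resize(a[280:430,230:410],(400,333)),cv2.resize(b,(400,333))]))
E
```

```text
[535.3185 -81.8056  25.4082] [-0.1028 -0.0501 -0.8357] 55.73565891571432 25.7027068734169
```

View pics/w4.png

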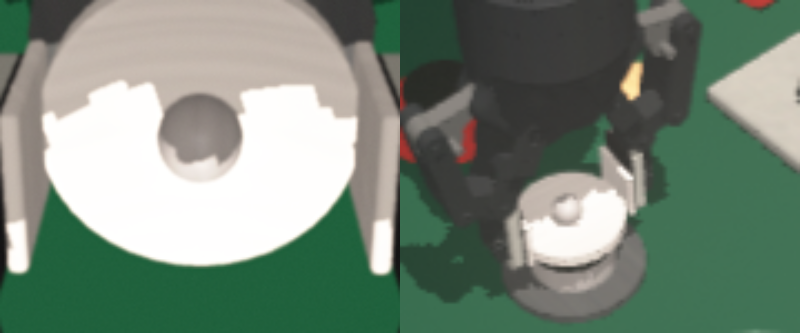

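The wrist and scene views show the dish clear of the pedestal and level, the ball still in the middle. Lifting to lens height next.

Call:
jog_arm --series '[[[0, 0, -0.001, 0], [0, 0, -0.003, 0], [0, 0, -0.006, 0], [0, 0, -0.01, 0], [0, 0, -0.015, 0]]]'

```text
clock: 6.3
position: [535.3, -81.8, 40.6]
ee_rot: [0.125, 0.992, 0.0, -0.0]
ft_force: [0.3, 0.5, -0.8]
opening: 55.6
grip_force: 25.7
```

Call:
jog_arm --series '[[[0, 0, -0.006, 0], [0, 0, -0.012, 0], [0, 0, -0.018, 0], [0, 0, -0.024, 0], [0, 0, -0.03, 0]]]'

```text
clock: 6.8
position: [535.4, -81.8, 70.9]
ee_rot: [0.125, 0.992, 0.0, 0.0]
ft_force: [0.1, 0.2, -0.8]
opening: 55.5
grip_force: 25.7
```

Call:
jog_arm --series '[[[0, 0, -0.006, 0], [0, 0, -0.012, 0], [0, 0, -0.018, 0], [0, 0, -0.024, 0], [0, 0, -0.03, 0]]]'

```text
clock: 7.3
position: [535.3, -81.8, 100.8]
ee_rot: [0.125, 0.992, 0.0, -0.0]
ft_force: [0.4, -0.2, -0.6]
opening: 55.5
grip_force: 25.7
```

Call:
jog_arm --series '[[[0, 0, -0.005, 0], [0, 0, -0.009, 0], [0, 0, -0.012, 0], [0, 0, -0.0135, 0], [0, 0, -0.014, 0]]]'

```text
clock: 7.8
position: [535.3, -81.8, 114.4]
ee_rot: [0.125, 0.992, 0.0, -0.0]
ft_force: [0.4, 0.7, -0.5]
opening: 55.5
grip_force: 25.7
```

Call:
jog_arm --series '[[[0, 0.001, 0, 0], [0, 0.003, 0, 0], [0, 0.006, 0, 0], [0.001, 0.01, 0, 0], [0.0015, 0.015, 0, 0]]]'

```text
clock: 8.3
position: [537.5, -66.5, 114.2]
ee_rot: [0.125, 0.992, 0.0, -0.0]
ft_force: [0.3, 0.5, -1.2]
opening: 55.5
grip_force: 25.7
```

```bash
python3 - <<'E'
from h import *
from plant import arm
s=arm.sense();print(s['position'],s['ee_rot'],s['ft_force'],s['opening'],s['grip_force'],s['clock'])
E
```

```text
[537.5231 -66.4656 114.1976] [ 0.1251  0.9921  0.0001 -0.0002] [ 0.3013  0.5449 -1.1876] 55.49741864815005 25.70275604724884 8.3
```

Call:
jog_arm --series '[[[0.0006, 0.006, 0, 0], [0.0012, 0.012, 0, 0], [0.0018, 0.018, 0, 0], [0.0024, 0.024, 0, 0], [0.003, 0.03, 0, 0]]]'

```text
clock: 8.8
position: [542.2, -36.5, 114.3]
ee_rot: [0.125, 0.992, 0.0, -0.0]
ft_force: [-0.3, -1.2, -1.1]
opening: 55.8
grip_force: 25.7
```

Call:
jog_arm --series '[[[0.0006, 0.006, 0, 0], [0.0012, 0.012, 0, 0], [0.0018, 0.018, 0, 0], [0.0024, 0.024, 0, 0], [0.003, 0.03, 0, 0]]]'

```text
clock: 9.3
position: [546.8, -6.8, 114.3]
ee_rot: [0.125, 0.992, 0.0, 0.0]
ft_force: [-0.3, 0.1, -1.3]
opening: 55.9
grip_force: 25.7
```

Call:
jog_arm --series '[[[0.0006, 0.006, 0, 0], [0.0012, 0.012, 0, 0], [0.0018, 0.018, 0, 0], [0.0024, 0.024, 0, 0], [0.003, 0.03, 0, 0]]]'

```text
clock: 9.8
position: [551.3, 23.0, 114.3]
ee_rot: [0.125, 0.992, 0.0, -0.0]
ft_force: [-0.7, 0.1, -0.2]
opening: 55.8
grip_force: 25.7
```

Call:
jog_arm --series '[[[0.0006, 0.006, 0, 0], [0.0012, 0.012, 0, 0], [0.0018, 0.018, 0, 0], [0.0024, 0.024, 0, 0], [0.003, 0.03, 0, 0]]]'

```text
clock: 10.3
position: [555.8, 52.8, 114.3]
ee_rot: [0.125, 0.992, 0.0, -0.0]
ft_force: [-1.2, -0.3, -1.3]
opening: 55.4
grip_force: 25.7
```

Call:
jog_arm --series '[[[0.0006, 0.006, 0, 0], [0.0012, 0.012, 0, 0], [0.0018, 0.017, 0, 0], [0.0022, 0.021, 0, 0], [0.0025, 0.024, 0, 0]]]'

```text
clock: 10.8
position: [559.3, 76.6, 114.3]
ee_rot: [0.125, 0.992, 0.0, -0.0]
ft_force: [-0.1, -0.1, -0.9]
opening: 55.8
grip_force: 25.7
```

Call:
jog_arm --series '[[[0, 0.002, 0, 0], [0, 0.0025, 0, -0.01], [0, 0.0025, 0, -0.04], [0, 0.0025, 0, -0.09], [0, 0.0025, 0, -0.15]]]'

```text
clock: 11.3
position: [559.9, 78.4, 114.3]
ee_rot: [0.049, 0.999, 0.0, -0.0]
ft_force: [0.2, -0.0, -1.5]
opening: 55.6
grip_force: 25.7
```

Call:
jog_arm --series '[[[0, 0, 0, -0.07], [0, 0, 0, -0.14], [0, 0, 0, -0.21], [0, 0, 0, -0.28], [0, 0, 0, -0.35]]]'

```text
clock: 11.8
position: [559.9, 78.4, 114.3]
ee_rot: [-0.126, 0.992, 0.0, -0.0]
ft_force: [0.4, 0.5, -1.5]
opening: 55.5
grip_force: 25.7
```

Call:
jog_arm --series '[[[0, 0, 0, -0.07], [0, 0, 0, -0.14], [0, 0, 0, -0.21], [0, 0, 0, -0.28], [0, 0, 0, -0.35]]]'

```text
clock: 12.3
position: [559.9, 78.4, 114.3]
ee_rot: [-0.297, 0.955, 0.0, -0.0]
ft_force: [0.4, -0.7, -1.4]
opening: 55.6
grip_force: 25.7
```

```bash
python3 - <<'E'
from h import *
from plant import arm
s=arm.sense();print(s['position'],s['ee_rot'],s['ft_force'],s['opening'],s['grip_force'],s['clock'],s['joints'])
E
```

```text
[559.8777  78.4056 114.3242] [-0.2971  0.9548  0.     -0.    ] [ 0.3526 -0.6601 -1.3919] 55.649947673542435 25.707022547721863 12.3 [ 0.1391  0.3685 -0.1346  1.0677  0.     -0.4642]
```

Call:
jog_arm --series '[[[0, 0, 0, -0.07], [0, 0, 0, -0.14], [0, 0, 0, -0.21], [0, 0, 0, -0.28], [0, 0, 0, -0.35]]]'

```text
clock: 12.8
position: [559.9, 78.4, 114.3]
ee_rot: [-0.459, 0.889, 0.0, -0.0]
ft_force: [-0.5, 0.5, -0.9]
opening: 55.5
grip_force: 25.7
```

Call:
jog_arm --series '[[[0, 0, 0, -0.07], [0, 0, 0, -0.14], [0, 0, 0, -0.21], [0, 0, 0, -0.28], [0, 0, 0, -0.35]]]'

```text
clock: 13.3
position: [559.9, 78.4, 114.3]
ee_rot: [-0.607, 0.795, 0.0, -0.0]
ft_force: [0.3, -0.1, -0.9]
opening: 55.9
grip_force: 25.7
```

Call:
jog_arm --series '[[[0, 0, 0, -0.06], [0, 0, 0, -0.1], [0, 0, 0, -0.13], [0, 0, 0, -0.145], [0, 0, 0, -0.145]]]'

```text
clock: 13.8
position: [559.9, 78.5, 114.3]
ee_rot: [-0.661, 0.75, 0.0, -0.0]
ft_force: [0.5, -0.4, -1.0]
opening: 55.5
grip_force: 25.7
```

Call:
jog_arm --series '[[[0, 0, 0, 0], [0, 0, 0, 0], [0, 0, 0, 0], [0, 0, 0, 0], [0, 0, 0, 0]]]'

```text
clock: 14.3
position: [559.9, 78.6, 114.3]
ee_rot: [-0.661, 0.75, 0.0, 0.0]
ft_force: [0.5, 0.1, -1.2]
opening: 55.7
grip_force: 25.7
```

```bash
python3 - <<'E'
from h import *
from plant import arm
s=arm.sense();M=R.from_quat(s['ee_rot']).as_matrix();print(s['position'],"y deg",np.degrees(np.arctan2(M[1,1],M[0,1])),s['ft_force'],s['grip_force'],s['clock'])
a=arm.grab_frame("wrist")[:,:,::-1];b=arm.grab_frame("scene")[100:280,280:500,::-1]
cv2.imwrite("pics/w5.png",np.hstack([cv2.resize(a[280:430,230:410],(400,333)),cv2.resize(b,(400,333))]))
E
```

```text
[559.9182  78.6327 114.3143] y deg 172.7444784097655 [ 0.481   0.1229 -1.2191] 25.70685088634491 14.3
```

View pics/w5.png

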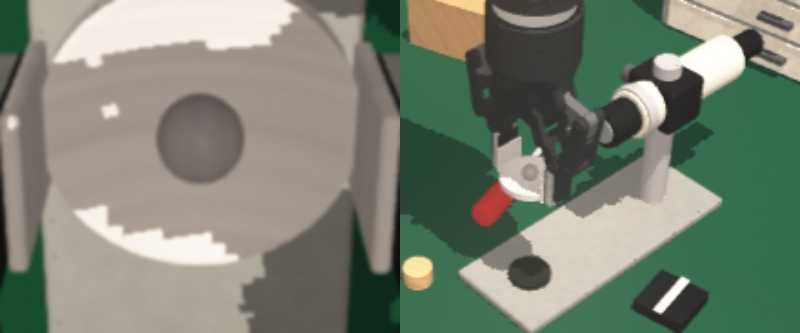

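The dish is held crosswise in front of the lens at 172.7° (scope axis about 82.7°), with the ball centred at (200,138) in the wrist crop and the rim unchanged from the earlier view, so it is level. Handing in.

```bash
python3 -c "
from plant import arm
print(arm.hand_in())"
```

```text
the job is handed in; nothing more can be done
None
```

I handed the job in at about 14 s with the dish held level and still at the viewing spot, ears crosswise to the scope, about 26 N per pad and the ball in the middle; the hand-in returned no verdict.

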